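Hook out the storage tray and lay its chip carriers on the sloped viewing stand

ROBOT

A 7-joint arm with a two-finger parallel gripper is mounted at the origin on the work surface. World frame = base frame: x ahead of the robot, y to its left, z up, the work surface at z = 0. Lengths are in m, angles in rad, forces in N, time in s.
With the tool pointing down it reaches from about 0.4 to 0.9 m from the base axis. Payload 5.6 kg.
Tool frame: the origin (TCP) lies midway between the tips of the shut fingers; the grasp point (between the pads) lies 19 mm behind it; y points along the fingers, z is the direction in which the jaws open and shut, and the axes are right-handed (so a half turn about y gives the same grasp; the last joint's range is limited). The gripper opens to 92 mm and grips with 3 to 60 N. Pads are 20 mm wide; open, the fingers measure 128 mm over their backs; the gripper's body (75 mm by 189 mm) begins 69 mm behind the grasp point.
Start: joints at [-1.341, 0.468, -0.012, 1.603, 0.006, 1.071, -0.056], TCP at [0.175, 0.626, 0.215] pointing down, gripper open.
Joint ranges: [-2.53, 2.53], [-0.31, 2.02], [-1.57, 1.55], [0.28, 2.44], [-1.29, 4.43], [0.15, 1.84], [-2.92, 2.92]. Speed limits (rad/s): [2.57, 2.57, 3.14, 3.14, 3.14, 3.14, 3.14].

INTERFACE

Orientations are given as a 3x3 rotation matrix whose columns are the frame's x, y, z axes.
In Python, from station import env, effector, solver, viewer, workorder, search_frame, tip_of gives the robot as it stands. Calls block until the motion is done:
- env.reach(position, orientation): joint-space move of the TCP to a pose.
- env.movel(position, frame=None, rate=0.15): straight line of the TCP; frame=None keeps the orientation; rate is the mean speed in m/s.
- env.goto_joints(angles): joint-space move.
- effector.release() and effector.grasp(squeeze=None): open the fingers fully, or close them until they stop; squeeze is the grip in N (None keeps the last).
- env.pause(seconds).
- solver.inverse_kinematics(position, orientation): joint angles nearest the present ones, or None.
- env.sense(): the state.
- viewer.read_camera(name): name is "side" or "top"; returns (picture, depth): 384x512x3 uint8, red, green, blue; 384x512 float32, m along the optical axis (not along the pixel's ray), 0 where there is no reading.
- viewer.camera_info(name): a dict with "intrinsics" (3x3 intrinsics, pixels), "eye" and "rotation" of the camera in the world. Camera axes: x right, y up, looking along -z (the intrinsics and any distortion apply to the point x, -y, -z); pixel columns grow to the right and rows downward; lengths in m; the calibration is good to about 2 mm. A picture is of the moment at which its call begins. camera_info takes no time and is no camera call.
A pose or a line that the arm cannot do raises env.PlanningError and nothing moves.
- workorder.finish_job(): hands the job in, once; it reports no verdict.
Trained networks look in the newest picture that a camera, given by its name, has taken for a name from the list of things; names that differ only in an ending like _2 or _b are one class to them, and where a whole thing is asked for, a point or a joint stands for the part that bears it (a point fixed in the world has none). Each returns a list of dicts, best first, with "score" (0 to 1); they miss things now and then, are a little off and sometimes report something else, mostly with a low value. They report only what shows in the picture. A call takes as long as a camera call. They do not tell look-alikes from the thing itself.
- search_frame(camera, name): "at" ([x, y, z] in m, in world coordinates, good to about 4 mm: the middle of the surface that is visible of it).
- tip_of(camera, name): "at" ([x, y, z] in m, in world coordinates, good to about 4 mm: a listed point, or the origin of a listed thing).
The state is a dict: "t": time; "joint_positions": joint angles; "joint_velocities": joint speeds; "tau": joint torques, N m; "ee_pos": TCP position; "tcp_rot": TCP orientation; "wrist_force": force on the tool from outside, world axes, zero at the start; "moment": the same for the moment, N m; "gripper_width": finger opening in m.
Only numpy, scipy, OpenCV 4.12 (cv2) and the standard library are available. Lean on these libraries where they do the work, as an engineer would, in place of code of your own. Each camera call takes 0.05 s, during which the arm holds its last target.

TASK

Lift the pull hook off its rest, drop its prong into the finger hole of the storage cabinet's tray, pull the tray right out to its stop with it, and lay the hook back in the two forks of its rest the way it lay before. Then set every chip carrier from the tray on the sloped viewing stand, side by side, each flat on the slope with its grip fin running up the slope, and at last push the tray fully shut. Leave the other things on the bench alone.

Things in the scene. Friction and masses are not known exactly. Their poses are not given: they have to be found in the camera images.
- cabinet: White low storage cabinet, 170 deep x 270 wide x 102 high, fixed. Origin: on the table below the middle of its open front face; +x points into the cabinet, so the tray comes out along -x. It may stand left or right of the hook rest, and somewhat turned. The roof's underside is 86 above the table. The tray holds 2 to 4 carriers.
- tray (a joint): How far the tray is pulled out of the cabinet, m: 0 fully shut, 0.14 at its stop. It slides stiffly (about 2.5 N of friction), stays where it is left, and may start a few mm open. Open-topped aluminium tray: inside 120 (along x) x 226 wide, floor 22 above the table, side and back walls up to 40 above the table. Its grey front panel, 12 thick x 240 wide, stands outside the cabinet's front face (x -12..0 in the cabinet's frame when shut) from 16 to 78 above the table.
- tray_hole (a point): Centre of the finger hole, at the top surface of the steel tab that sticks out 39 level from the middle of the tray's front panel; it moves with the tray and its axes are the cabinet's. Tab: 64 wide (y), 8 thick, top 52 above the table, its front edge 25 mm on the -x side of this point, and free space below it. The hole is a rectangle 28 (x) x 32 (y), 11 mm of steel remaining in front of it; its rear side is the front panel.
- tray_floor (a point): Middle of the tray's inner floor, on its upper surface; moves with the tray.
- rest: White fixed rest for the hook: two upright forks 84 apart along x (14 thick, at x = -47 and x = +37) on a low base plate 60 wide, 8 thick, x -65..+55. Each fork has a notch 24 wide with its floor 60 above the table and prongs 12 high. Origin: on the table, below the middle of the hook's place.
- rest_seat (a point): Point at the rest's origin but 60 mm up, level with the notch floors: where the hook's origin lies when it is put away, with the hook's x along the rest's x (prong end towards +x).
- hook: Pull hook: black straight handle 108 long (x -60..+48) x 14 wide (y) x 20 high (z 0..20), and a steel rod of 10 mm diameter that leaves its +x end, reaches x = 65 and bends straight down into a prong. 90 g. Origin: on the handle's underside, near its middle. It starts lying in the rest, prong hanging down at the +x end.
- hook_grip (a point): Middle of the hook's handle, 10 mm above the underside: a good place to grip it (14 mm wide across y).
- hook_tip (a point): Lowest point of the prong, at x = 65, z = -40 in the hook's frame.
- stand: Fixed sloped viewing stand. Origin: on the table, 50 mm behind (+x) the point below the middle of the slope; +x points to the high side. It stands on the other side of the hook rest from the cabinet.
- stand_top: The stand's sloped white plate: origin at the middle of its upper surface, 52 mm above the table; x points up the slope (20 degrees above level), z square out of the surface. Usable surface x -65..+73, y -120..+120 mm, with a 14 mm high lip along the low edge and along both sides, open at the high edge. Carriers do not slide on it.
- carrier0: Chip carrier: black plate 84 (x) x 48 (y) x 10 thick with two rows of white chips and an upright black grip fin along its middle, 56 long (x), 10 thick (y), up to 48 above the underside. About 90 g; origin at the centre of the underside. Two to four carriers are present, lying in the tray with the fin roughly along the tray's sliding direction; a carrier that is not there reads None.
- carrier1: Chip carrier: black plate 84 (x) x 48 (y) x 10 thick with two rows of white chips and an upright black grip fin along its middle, 56 long (x), 10 thick (y), up to 48 above the underside. About 90 g; origin at the centre of the underside. Two to four carriers are present, lying in the tray with the fin roughly along the tray's sliding direction; a carrier that is not there reads None.
- carrier2: Chip carrier: black plate 84 (x) x 48 (y) x 10 thick with two rows of white chips and an upright black grip fin along its middle, 56 long (x), 10 thick (y), up to 48 above the underside. About 90 g; origin at the centre of the underside. Two to four carriers are present, lying in the tray with the fin roughly along the tray's sliding direction; a carrier that is not there reads None.
- carrier3: Chip carrier: black plate 84 (x) x 48 (y) x 10 thick with two rows of white chips and an upright black grip fin along its middle, 56 long (x), 10 thick (y), up to 48 above the underside. About 90 g; origin at the centre of the underside. Two to four carriers are present, lying in the tray with the fin roughly along the tray's sliding direction; a carrier that is not there reads None.
- solvent: Amber glass bottle, 44 diameter x 100 high, between cabinet and stand. Not part of the job: leave it alone.
- dish: Closed glass dish, 90 diameter x 18 high, before the hook rest. Not part of the job: leave it alone.
- driver: Screwdriver, 160 long, lying near the front. Not part of the job: leave it alone.
- jar: Glass jar, 60 diameter x 70 high, at the left. Not part of the job: leave it alone.
- glovebox: Cardboard box 100 x 100 x 70 high, at the right. Not part of the job: leave it alone.
- can: Metal can, 60 diameter x 110 high, front right. Not part of the job: leave it alone.
- notebook: Blue notebook 150 x 110 x 14, front left. Not part of the job: leave it alone.
Not all that is in view belongs to the job. Several things have the shape of the hook; the one meant has the colours described above. What is shaped like the rest but turquoise is not meant.

How it is judged:
By the outcome, as a careful person would: the job done as asked, in the order asked, and still so for the second after the job is handed in, with the robot touching nothing.
Of carrier0, carrier1, carrier2, carrier3 only 2 to 4 are there at a start; the rules pass over those that are not, and their reading is None.
At some moment in a run one of carrier0, carrier1, carrier2, carrier3 may be knocked a few centimetres aside while the robot is not near it.
It also fails if it takes over 210 s, if anything falls off the work surface, if the arm or the gripper's body presses on something with over 40 N, if the wrist force passes 120 N, or if a joint passes its speed limit or range.

## Working session

There is one attempt and no reset: what is moved stays moved. The work goes in short steps, each a Python script; the robot and the scene stay as the last script left them, time stands still between calls to the robot, and variables do not carry over. Pictures are saved under pics/ and viewed, and the job is handed in when it is done.

```bash
ls; mkdir -p pics; python3 - <<'E'
from station import env,viewer
import cv2,numpy as np
for n in ("side","top"):
    p,d=viewer.read_camera(n); cv2.imwrite(f"pics/a_{n}.png",p[...,::-1]); np.save(f"pics/a_{n}.npy",d)
    c=viewer.camera_info(n); print(n,c)
print(env.sense()["t"],env.sense()["tcp_rot"])
E
```

```text
pics
side {'intrinsics': array([[373.98944826,   0.        , 251.16576139],
       [  0.        , 373.98944826, 194.64888802],
       [  0.        ,   0.        ,   1.        ]]), 'eye': array([ 0.24892229, -0.6813143 ,  0.9263774 ]), 'rotation': array([[ 0.90832333,  0.31651019, -0.2734411 ],
       [-0.41826442,  0.69030352, -0.59036932],
       [ 0.00189945,  0.65061691,  0.75940374]])}
top {'intrinsics': array([[416.07691961,   0.        , 252.44168401],
       [  0.        , 416.07691961, 190.64384296],
       [  0.        ,   0.        ,   1.        ]]), 'eye': array([2.77673392e-01, 1.51614698e-04, 1.46863960e+00]), 'rotation': array([[ 0.01618741,  0.98220084, -0.18713492],
       [-0.99986365,  0.01529051, -0.00623535],
       [-0.00326298,  0.18721034,  0.98231443]])}
0.1 [[ 9.62996195e-01 -2.86974382e-04  2.69514836e-01]
 [-2.69514953e-01 -1.53896763e-03  9.62994975e-01]
 [ 1.38419722e-04 -9.99998775e-01 -1.55936386e-03]]
```

View pics/a_side.png

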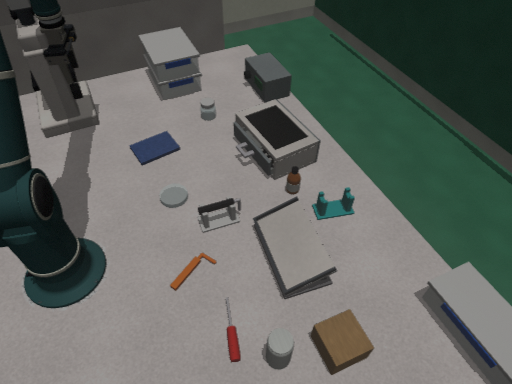

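View pics/a_top.png

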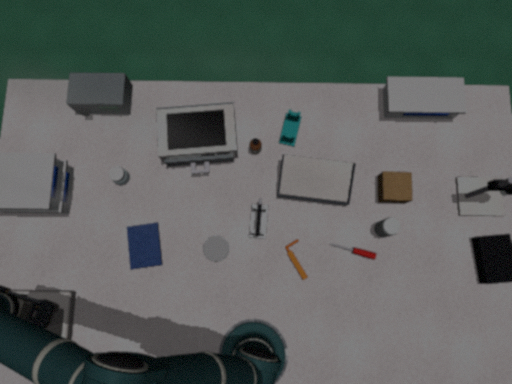

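The top view shows the cabinet at (200,132), its tab at (200,168), the stand at (316,178), and the white rest with a black hook at (258,218). The orange hook at (297,258) and the turquoise rest at (290,128) are look-alikes. I'll confirm this in an enlarged crop.

```bash
cat > h.py <<'E'
from station import env,effector,solver,viewer,workorder,search_frame,tip_of
import cv2,numpy as np
def cloud(n,d):
    c=viewer.camera_info(n);K=c["intrinsics"];v,u=np.mgrid[:384,:512]
    P=np.stack([(u-K[0,2])/K[0,0]*d,-(v-K[1,2])/K[1,1]*d,-d],-1)
    W=P@c["rotation"].T+c["eye"]; W[d<=0]=np.nan; return W
def proj(n,p):
    c=viewer.camera_info(n);K=c["intrinsics"];q=(np.asarray(p)-c["eye"])@c["rotation"]
    return np.stack([K[0,0]*q[...,0]/-q[...,2]+K[0,2],K[1,1]*-q[...,1]/-q[...,2]+K[1,2]],-1)
def snap(tag):
    o={}
    for n in ("side","top"):
        p,d=viewer.read_camera(n); cv2.imwrite(f"pics/{tag}_{n}.png",p[...,::-1]); np.save(f"pics/{tag}_{n}.npy",d); o[n]=(p,d,cloud(n,d))
    return o
def crop(src,dst,x0,y0,x1,y1,s):
    i=cv2.imread(src)[y0:y1,x0:x1]; i=cv2.convertScaleAbs(i,alpha=1.3); cv2.imwrite(dst,cv2.resize(i,None,fx=s,fy=s,interpolation=cv2.INTER_CUBIC))
def down(yaw):
    # tool y down, tool z (jaw dir) at angle yaw in world xy
    z=np.array([np.cos(yaw),np.sin(yaw),0]);y=np.array([0,0,-1.]);x=np.cross(y,z);return np.stack([x,y,z],1)
E
python3 - <<'E'
from h import *
crop("pics/a_side.png","pics/c1.png",180,90,360,290,3.9*0.76)
crop("pics/a_top.png","pics/c2.png",150,90,360,250,3.7)
for n in ("cabinet","tray_hole","tray_floor","rest","rest_seat","hook","hook_grip","hook_tip","stand","stand_top","carrier0","solvent","dish"):
    for c in ("top","side"):
        print(n,c,[(np.round(x["at"],3).tolist(),round(x["score"],2)) for x in tip_of(c,n)[:4]])
E
```

```text
cabinet top [([0.673, 0.201, -0.003], 0.93)]
cabinet side [([0.667, 0.201, -0.001], 0.92)]
tray_hole top [([0.636, 0.198, 0.054], 0.77), ([0.447, -0.01, 0.07], 0.42), ([0.356, 0.385, -0.0], 0.17)]
tray_hole side [([0.636, 0.202, 0.054], 0.95)]
tray_floor top [([0.726, 0.206, 0.024], 0.58)]
tray_floor side [([0.72, 0.204, 0.022], 0.85)]
rest top [([0.795, -0.126, -0.002], 0.95), ([0.451, -0.008, -0.002], 0.9)]
rest side [([0.455, -0.009, 0.001], 0.68), ([0.797, -0.124, -0.002], 0.58)]
rest_seat top [([0.451, -0.012, 0.063], 0.88), ([0.798, -0.121, 0.063], 0.86)]
rest_seat side [([0.453, -0.011, 0.064], 0.8), ([0.796, -0.128, 0.057], 0.75)]
hook top [([0.454, -0.012, 0.062], 0.58), ([0.305, -0.156, 0.008], 0.52)]
hook side [([0.451, -0.013, 0.06], 0.73)]
hook_grip top [([0.305, -0.146, 0.011], 0.77), ([0.447, -0.01, 0.07], 0.49), ([0.732, 0.12, 0.019], 0.4)]
hook_grip side [([0.308, -0.142, 0.008], 0.95), ([0.512, -0.017, 0.022], 0.73), ([0.452, -0.018, 0.069], 0.68)]
hook_tip top [([0.388, -0.151, 0.004], 0.6)]
hook_tip side [([0.388, -0.153, 0.005], 0.82), ([0.515, -0.018, 0.026], 0.7)]
stand top [([0.642, -0.214, 0.004], 0.84)]
stand side [([0.642, -0.215, -0.004], 0.92), ([0.666, 0.199, -0.002], 0.74)]
stand_top top [([0.594, -0.208, 0.052], 0.68)]
stand_top side [([0.594, -0.207, 0.051], 0.91)]
carrier0 top [([0.727, 0.124, 0.019], 0.57), ([0.722, 0.177, 0.019], 0.51)]
carrier0 side [([0.732, 0.121, 0.027], 0.61), ([0.715, 0.007, 0.002], 0.43), ([0.718, 0.176, 0.024], 0.36), ([0.593, -0.206, 0.052], 0.27)]
solvent top [([0.635, 0.2, 0.052], 0.65), ([0.711, -0.001, 0.001], 0.64), ([0.453, -0.015, 0.063], 0.4)]
solvent side [([0.714, 0.007, 0.001], 0.68)]
dish top [([0.351, 0.134, 0.002], 0.75)]
dish side [([0.35, 0.137, -0.001], 0.79), ([0.721, 0.179, 0.023], 0.47)]
```

View pics/c1.png

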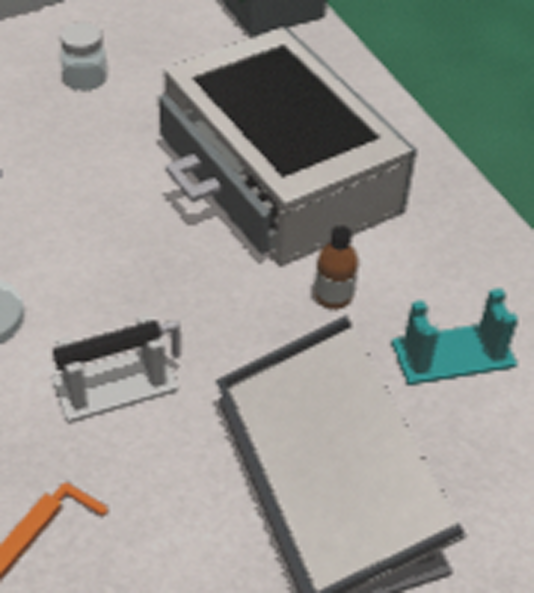

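View pics/c2.png

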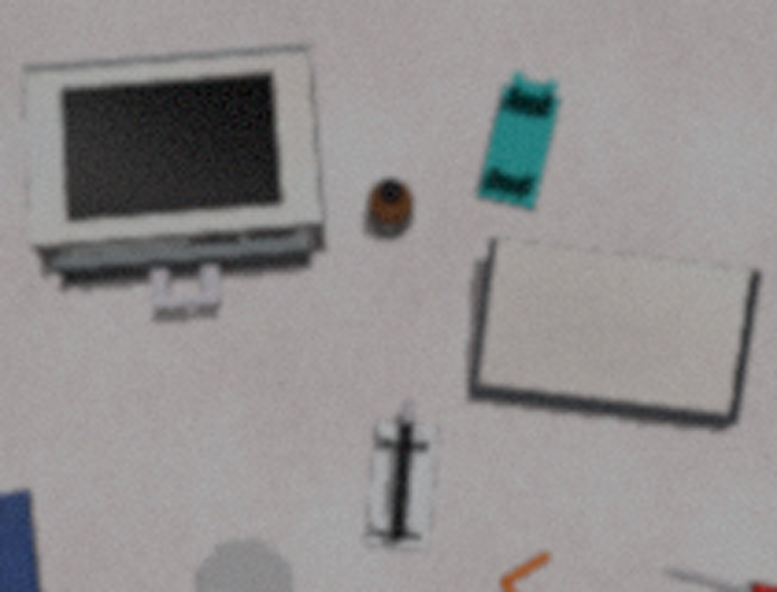

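```bash
python3 - <<'E'
from h import *
import itertools
W={n:cloud(n,np.load(f"pics/a_{n}.npy")) for n in("side","top")}
I={n:cv2.imread(f"pics/a_{n}.png") for n in W}
def rect(P): 
    (c,s,a)=cv2.minAreaRect((P[:,:2]*1000).astype(np.float32)); return np.round(c,1),np.round(s,1),round(a,2),len(P),np.round(np.median(P[:,2]),4)
def sel(n,x0,x1,y0,y1,z0,z1):
    w=W[n]; m=(w[...,0]>x0)&(w[...,0]<x1)&(w[...,1]>y0)&(w[...,1]<y1)&(w[...,2]>z0)&(w[...,2]<z1); return w[m],m
for n in W:
    P,m=sel(n,.6,.9,.03,.38,.095,.11); print(n,"cab roof",rect(P))
    P,m=sel(n,.58,.72,.03,.38,.07,.085); print(n,"panel top",rect(P))
    P,m=sel(n,.58,.668,.15,.25,.044,.06); print(n,"tab",rect(P))
    P,m=sel(n,.36,.56,-.06,.06,.074,.09); print(n,"hook top",rect(P))
    P,m=sel(n,.36,.56,-.06,.06,.0,.014);
    P,m=sel(n,.5,.72,-.36,-.07,.02,.1)
    A=P
    for k in range(3):
        c,r,_,_=np.linalg.lstsq(np.c_[A[:,:2],np.ones(len(A))],A[:,2],rcond=None)
        e=P[:,2]-np.c_[P[:,:2],np.ones(len(P))]@c; A=P[abs(e)<.004]
    print(n,"stand",c,"slope deg",np.degrees(np.arctan(np.hypot(*c[:2]))),"yaw",np.degrees(np.arctan2(c[1],c[0])),rect(A),A.mean(0))
E
```

```text
side cab roof (array([754.8, 208.5]), array([179.3, 277.5]), 5.34, 2681, np.float64(0.1039))
side panel top (array([663.7, 192.8]), array([ 53.8, 270.7]), 12.73, 271, np.float64(0.0779))
side tab (array([630.7, 197.9]), array([ 41.5, 100. ]), 5.91, 171, np.float64(0.0526))
side hook top (array([455.8, -14.5]), array([ 41.7, 128.3]), 86.16, 210, np.float64(0.0796))
side stand [ 0.36033655 -0.03836942 -0.16880712] slope deg 19.91918070386389 yaw -6.078076741875787 (array([ 594.7, -212.2]), array([251.2, 136. ]), 83.1, 3760, np.float64(0.0541)) [ 0.59582174 -0.21585316  0.05407193]
top cab roof (array([754.1, 207.9]), array([179.3, 270.1]), 5.54, 3685, np.float64(0.1011))
top panel top (array([661.4, 194.7]), array([ 53.5, 272.1]), 13.7, 259, np.float64(0.0753))
top tab (array([630.5, 197.1]), array([41.7, 97.7]), 5.09, 164, np.float64(0.0503))
top hook top (array([452.4,  -8. ]), array([ 37.2, 118.8]), 79.06, 128, np.float64(0.0783))
top stand [ 0.34356436 -0.03750219 -0.16079925] slope deg 19.065410457815837 yaw -6.229527682295813 (array([ 596.4, -207.3]), array([247.2, 132.8]), 84.16, 2067, np.float64(0.0523)) [ 0.59715105 -0.21100441  0.05204695]
```

```bash
python3 - <<'E'
from h import *
o=snap("b")
for n in o:
    p,d,w=o[n]; dark=p.max(-1)<70
    roi=(abs(w[...,0]-.453)<.085)&(abs(w[...,1]+.012)<.04)
    m=roi&dark&(w[...,2]>.066); P=w[m]; c=P.mean(0); u,s,v=np.linalg.svd(P[:,:2]-c[:2]); a=v[0]*np.sign(v[0,0])
    t=(P[:,:2]-c[:2])@a
    print(n,"handle",len(P),c,np.degrees(np.arctan2(a[1],a[0])),t.min(),t.max(), "mid",c[:2]+a*(t.min()+t.max())/2)
    m=roi&(w[...,2]>-.01)&(w[...,2]<.02)&(w[...,2]>.004); P=w[m]
    print("base",cv2.minAreaRect((P[:,:2]*1000).astype(np.float32)))
    for nm in ("rest_seat","hook_grip","hook_tip","tray_hole"):
        print(nm,[(np.round(x["at"],3).tolist(),round(x["score"],2)) for x in tip_of(n,nm)[:4]])
E
```

```text
side handle 227 [ 0.44304671 -0.01625865  0.07719753] -4.215425865472208 -0.0521348561340907 0.07212305286682855 mid [ 0.45301377 -0.01699329]
base ((454.12542724609375, -14.302471160888672), (158.56292724609375, 74.41104888916016), 0.657963752746582)
rest_seat [([0.794, -0.123, 0.058], 0.94), ([0.456, -0.014, 0.061], 0.66)]
hook_grip [([0.308, -0.145, 0.01], 0.72)]
hook_tip [([0.39, -0.152, 0.007], 0.71), ([0.513, -0.018, 0.027], 0.7), ([0.572, -0.487, 0.001], 0.55), ([0.594, -0.21, 0.054], 0.33)]
tray_hole [([0.636, 0.199, 0.054], 0.92)]
top handle 115 [ 0.44370875 -0.01167175  0.0785074 ] -3.4921174635977112 -0.05191619798509555 0.053587612806817404 mid [ 0.4445429  -0.01172265]
base ((457.4049072265625, -13.544689178466797), (160.5413055419922, 67.29337310791016), 0.5254299640655518)
rest_seat [([0.797, -0.121, 0.061], 0.85), ([0.449, -0.012, 0.061], 0.78)]
hook_grip [([0.452, -0.013, 0.069], 0.72), ([0.305, -0.144, 0.009], 0.49)]
hook_tip [([0.389, -0.15, 0.002], 0.76)]
tray_hole [([0.635, 0.199, 0.053], 0.62)]
```

```bash
cat >> h.py <<'E'
R=np.radians
def rz(a): return np.array([[np.cos(a),-np.sin(a),0],[np.sin(a),np.cos(a),0],[0,0,1.]])
HY=R(-4.0); SEAT=np.array([0.4523,-0.0125,0.060]); CY=R(5.3); CO=np.array([0.6695,0.2005,0.])
SY=R(-6.1); ST=np.array([0.594,-0.2085,0.052])
GX=-0.005
def hook_tcp(org,yaw,gz=0.010):   # TCP position for hook origin pose (grip point x=GX,z=gz; TCP 19mm lower)
    return np.asarray(org)+rz(yaw)@[GX,0,gz-0.019]
def st(msg=""):
    s=env.sense(); print(msg,"t%.1f"%s["t"],np.round(s["ee_pos"],4),"w%.4f"%s["gripper_width"],"F",np.round(s["wrist_force"],1),"q7 %.2f"%s["joint_positions"][6]); return s
E
python3 - <<'E'
from h import *
for a in (90,-90):
  for nm,p,y in (("rest",hook_tcp(SEAT,HY),HY),("hole",hook_tcp(CO+rz(CY)@[-.033-.065,0,.07],CY),CY),("out",hook_tcp(CO+rz(CY)@[-.17-.065,0,.07],CY),CY),("carr",[.55,.15,.1],CY),("stand",[.6,-.25,.1],SY)):
    q=solver.inverse_kinematics(p,down(y+R(a))); print(a,nm,np.round(p,3),None if q is None else np.round(q,2))
E
```

```text
90 rest [ 0.447 -0.012  0.051] [-0.33  0.41  0.34  2.22 -0.26  0.55  1.7 ]
90 hole [0.567 0.191 0.061] [-0.49  0.57  0.14  1.85 -0.12  0.73  1.38]
90 out [0.431 0.178 0.061] [-0.58  0.4   0.14  2.16 -0.1   0.58  1.29]
90 carr [0.55 0.15 0.1 ] [-0.48  0.48  0.19  1.9  -0.13  0.77  1.45]
90 stand [ 0.6  -0.25  0.1 ] [-0.06  0.65  0.57  1.72 -0.43  0.9   2.15]
-90 rest [ 0.447 -0.012  0.051] [-0.79  0.56  0.92  2.24 -0.74  0.68 -0.97]
-90 hole [0.567 0.191 0.061] [-0.82  0.64  0.59  1.87 -0.49  0.78 -1.44]
-90 out [0.431 0.178 0.061] [-0.97  0.46  0.61  2.19 -0.45  0.62 -1.51]
-90 carr [0.55 0.15 0.1 ] [-0.82  0.54  0.64  1.92 -0.44  0.82 -1.41]
-90 stand [ 0.6  -0.25  0.1 ] [-0.38  0.91  1.15  1.74 -0.92  1.14 -0.62]
```

```bash
python3 - <<'E'
from h import *
D=down(HY+np.pi/2); p=hook_tcp(SEAT,HY)
effector.release()
env.reach(p+[0,0,.15],D); st("above")
env.movel(p+[0,0,.035],D); st()
snap("g")
crop("pics/g_side.png","pics/c3.png",170,150,290,260,5)
crop("pics/g_top.png","pics/c4.png",200,170,320,270,5)
E
```

```text
above t4.6 [ 0.4476 -0.0114  0.201 ] w0.0918 F [-1.  -0.4 -0.2] q7 1.56
 t5.5 [ 0.4479 -0.0122  0.0865] w0.0918 F [-0.1  0.   0.6] q7 1.73
```

View pics/c3.png

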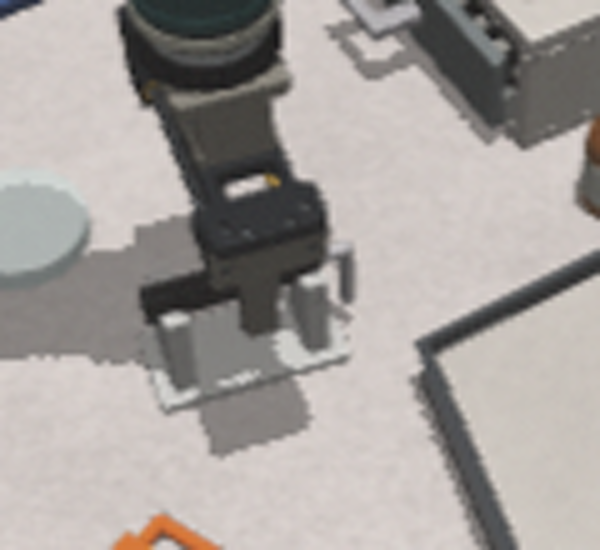

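View pics/c4.png

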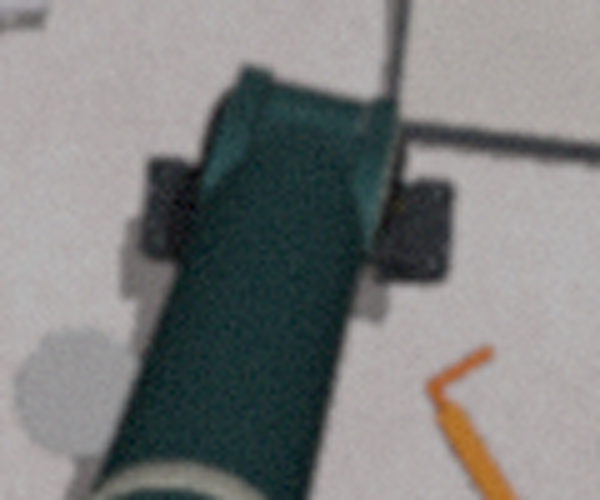

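```bash
python3 - <<'E'
from h import *
D=down(HY+np.pi/2); p=hook_tcp(SEAT,HY)
env.movel(p,D,rate=.06); st("down")
effector.grasp(35); st("grasp")
env.movel(p+[0,0,.025],D,rate=.06); st("lift1")
env.movel(p+[0,0,.085],D); st("lift2")
o=snap("l")
crop("pics/l_side.png","pics/c5.png",170,110,290,260,4)
for n in o:
  for nm in("hook_tip","rest_seat","rest"): print(n,nm,[(np.round(x["at"],3).tolist(),round(x["score"],2)) for x in tip_of(n,nm)[:4]])
E
```

```text
down t6.3 [ 0.4473 -0.0123  0.0509] w0.0922 F [ 0.4  0.8 -0.6] q7 1.79
grasp t7.5 [ 0.4473 -0.0121  0.051 ] w0.0139 F [ 0.5 -0.4 -0.2] q7 1.79
lift1 t8.1 [ 0.4475 -0.0119  0.0763] w0.0138 F [-0.6 -0.8 -1.3] q7 1.75
lift2 t8.6 [ 0.4469 -0.0119  0.1356] w0.0135 F [-0.3 -0.1 -0.9] q7 1.66
side hook_tip [([0.39, -0.152, 0.01], 0.87), ([0.51, -0.019, 0.108], 0.56), ([0.666, 0.197, -0.003], 0.52), ([0.359, 0.386, -0.003], 0.17)]
side rest_seat [([0.455, -0.014, 0.062], 0.8), ([0.793, -0.127, 0.061], 0.73), ([0.448, -0.013, 0.144], 0.41)]
side rest [([0.454, -0.009, 0.002], 0.87), ([0.796, -0.124, 0.0], 0.84)]
top hook_tip [([0.388, -0.146, 0.002], 0.67)]
top rest_seat [([0.793, -0.123, 0.061], 0.71)]
top rest [([0.795, -0.128, -0.002], 0.68)]
```

View pics/c5.png

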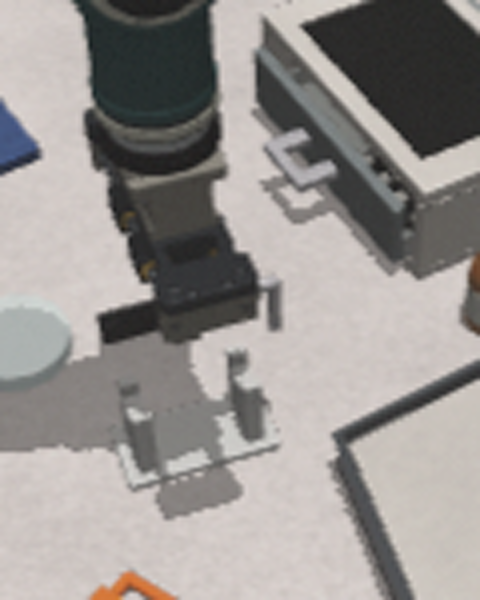

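```bash
python3 - <<'E'
from h import *
w=cloud("side",np.load("pics/l_side.npy"))
u0,v0=np.array([275,310])/4+[170,110]
m=(abs(w[...,0]-.515)<.02)&(abs(w[...,1]+.017)<.03)&(w[...,2]>.095)&(w[...,2]<.17)
P=w[m]; print(len(P)); print(np.round(P[np.argsort(P[:,2])],4)[::max(1,len(P)//25)])
# subpixel: project predicted prong points
for off in (.060,.065,.070,.075):
    a=HY; t=np.array([.4470,-.0119,.1356]); tip=t+rz(a)@[off,0,-.031]
    print(off, proj("side",tip), proj("side",tip+[0,0,.04]))
img=cv2.imread("pics/l_side.png")
for v in range(178,192): print(v,[int(x) for x in img[v,232:246].mean(-1)])
E
```

```text
54
[[ 0.5148 -0.0236  0.1109]
 [ 0.5108 -0.0183  0.1117]
 [ 0.513  -0.0205  0.113 ]
 [ 0.5144 -0.0248  0.1168]
 [ 0.5103 -0.0199  0.118 ]
 [ 0.5109 -0.0186  0.1208]
 [ 0.5127 -0.0219  0.1233]
 [ 0.5162 -0.0212  0.1252]
 [ 0.5142 -0.0258  0.1266]
 [ 0.5208 -0.018   0.1284]
 [ 0.511  -0.0191  0.1298]
 [ 0.513  -0.0217  0.1315]
 [ 0.5132 -0.0215  0.1355]
 [ 0.5101 -0.0218  0.1373]
 [ 0.5109 -0.0201  0.1394]
 [ 0.5166 -0.0213  0.1422]
 [ 0.5133 -0.0219  0.1443]
 [ 0.516  -0.023   0.1484]
 [ 0.5162 -0.0227  0.1521]
 [ 0.5109 -0.021   0.1529]
 [ 0.5191 -0.0165  0.1571]
 [ 0.5174 -0.0203  0.1575]
 [ 0.5079 -0.0212  0.1586]
 [ 0.5117 -0.0195  0.1593]
 [ 0.5063 -0.0179  0.1601]
 [ 0.5102 -0.0161  0.1607]
 [ 0.5149 -0.0194  0.1619]]
0.06 [235.50986624 192.52133619] [235.08680637 183.25161469]
0.065 [237.13329453 192.06390124] [236.75730324 182.79119222]
0.07 [238.75327236 191.60743853] [238.4241478 182.3317764]
0.075 [240.36981072 191.15194496] [240.08735201 181.87336394]
178 [41, 44, 98, 149, 148, 142, 138, 154, 155, 154, 151, 151, 152, 150]
179 [43, 41, 85, 135, 140, 139, 139, 142, 153, 152,
[... 158 characters left out ...]
152]
182 [31, 33, 49, 73, 74, 65, 64, 80, 119, 150, 149, 151, 154, 154]
183 [37, 40, 57, 103, 121, 61, 65, 80, 122, 151, 152, 155, 155, 151]
184 [47, 49, 68, 119, 130, 64, 65, 80, 123, 152, 150, 151, 152, 150]
185 [48, 49, 95, 146, 131, 61, 66, 81, 123, 150, 151, 154, 155, 153]
186 [42, 48, 100, 154, 132, 63, 66, 82, 124, 153, 156, 158, 154, 153]
187 [45, 49, 99, 153, 134, 63, 66, 82, 125, 155, 156, 157, 156, 154]
188 [48, 49, 98, 150, 132, 74, 65, 81, 123, 152, 153, 155, 154, 153]
189 [55, 78, 114, 150, 134, 78, 66, 74, 113, 151, 153, 156, 154, 154]
190 [144, 146, 151, 155, 134, 77, 65, 73, 112, 152, 152, 154, 156, 155]
191 [153, 153, 156, 155, 138, 90, 66, 73, 112, 151, 150, 153, 157, 156]
```

```bash
cat >> h.py <<'E'
TO=0.0685
def tip_tcp(tip,yaw): return np.asarray(tip)-rz(yaw)@[TO,0,-0.031]
HOLE=np.array([.636,.1985,.052])
E
python3 - <<'E'
from h import *
D=down(CY+np.pi/2)
env.movel(tip_tcp(HOLE+[0,0,.055],CY),D,rate=.15); st("over")
env.movel(tip_tcp(HOLE+[0,0,.010],CY),D,rate=.1); st("near")
o=snap("n")
crop("pics/n_side.png","pics/c6.png",190,110,310,210,6)
print(proj("side",HOLE),proj("side",HOLE+[0,0,.01]))
E
```

```text
over t10.7 [0.5676 0.1913 0.1381] w0.0140 F [-1.5  0.9 -0.4] q7 1.51
near t11.3 [0.568 0.192 0.093] w0.0140 F [-0.4 -0.3 -0.7] q7 1.53
[245.92571647 147.95524906] [245.90021119 145.78009292]
```

View pics/c6.png

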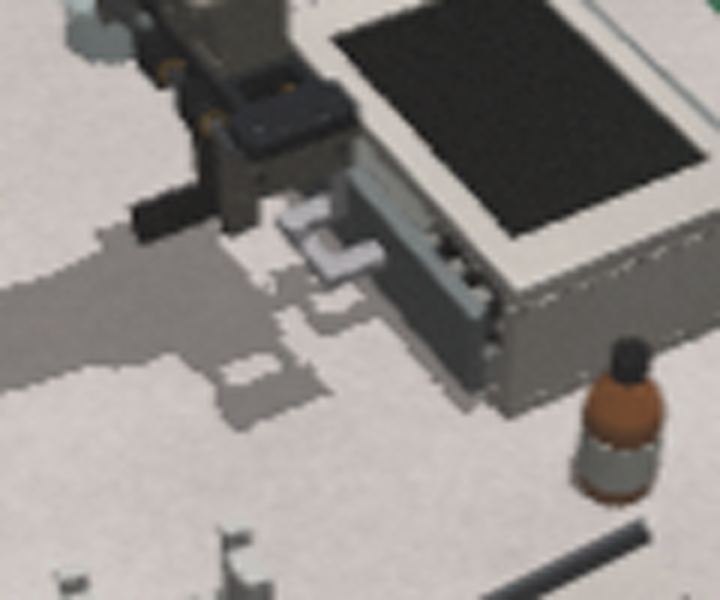

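```bash
python3 - <<'E'
from h import *
D=down(CY+np.pi/2)
for z in (.004,-.002,-.008,-.014,-.02,-.026):
    env.movel(tip_tcp(HOLE+[0,0,z],CY),D,rate=.05); s=st(f"{z}")
    if abs(s["wrist_force"][2])>6: print("CONTACT"); break
snap("i"); crop("pics/i_side.png","pics/c7.png",190,110,310,210,6)
E
```

```text
0.004 t11.7 [0.5676 0.1922 0.0869] w0.0134 F [ 0.1 -0.4 -0.6] q7 1.54
-0.002 t12.0 [0.5675 0.1921 0.0806] w0.0141 F [-0.3 -0.6 -0.6] q7 1.54
-0.008 t12.2 [0.5675 0.1921 0.0745] w0.0135 F [-0.2 -0.1 -0.9] q7 1.54
-0.014 t12.5 [0.5675 0.192  0.0686] w0.0138 F [ 0.4 -0.7 -1.4] q7 1.55
-0.02 t12.8 [0.5675 0.1921 0.0626] w0.0136 F [-0.5 -0.1 -0.2] q7 1.55
-0.026 t13.0 [0.5675 0.1921 0.0566] w0.0136 F [ 0.1  0.1 -0.2] q7 1.56
```

View pics/c7.png

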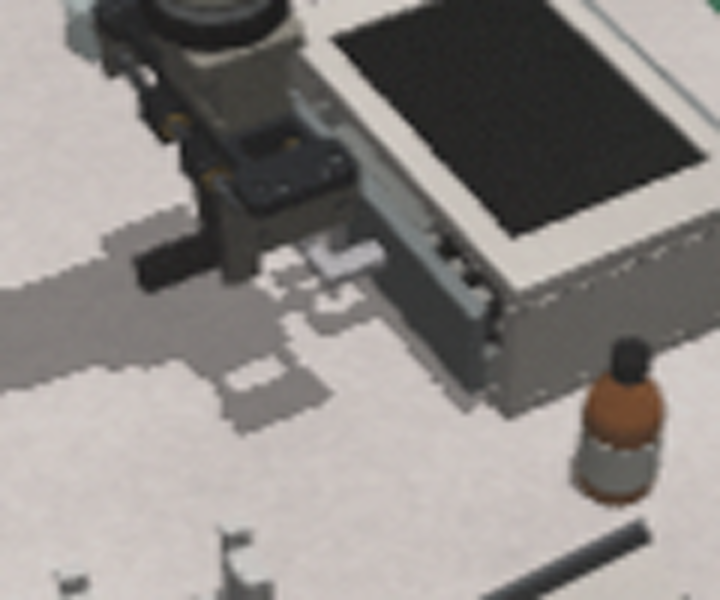

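```bash
python3 - <<'E'
from h import *
D=down(CY+np.pi/2); s0=env.sense()["ee_pos"]; ax=rz(CY)@[1,0,0]
base=tip_tcp(HOLE+[0,0,-.026],CY)
for k in [.02,.05,.08,.11,.125]+list(np.arange(.129,.16,.003)):
    env.movel(base-ax*k,D,rate=.06); s=st(f"{k:.3f}"); 
    if s["wrist_force"]@ax>9: print("stop"); break
o=snap("p"); crop("pics/p_side.png","pics/c8.png",130,80,330,230,3.9)
for n in o: 
  for nm in("tray_hole","tray_floor","carrier0"): print(n,nm,[(np.round(x["at"],3).tolist(),round(x["score"],2)) for x in tip_of(n,nm)[:5]])
E
```

```text
0.020 t13.6 [0.5471 0.1904 0.0571] w0.0137 F [-0.6  0.3 -0.9] q7 1.55
0.050 t14.3 [0.5169 0.1875 0.0568] w0.0137 F [-0.7  0.6 -1.2] q7 1.54
0.080 t14.9 [0.487  0.1848 0.0569] w0.0136 F [ 0.6  0.7 -0.9] q7 1.52
0.110 t15.6 [0.4571 0.182  0.0568] w0.0137 F [-0.  -0.1 -1.2] q7 1.50
0.125 t16.0 [0.4422 0.1805 0.0569] w0.0143 F [ 0.1 -0.6  0. ] q7 1.49
0.129 t16.2 [0.4391 0.1802 0.057 ] w0.0138 F [ 0.3 -0.  -1.1] q7 1.48
0.132 t16.5 [0.4364 0.18   0.0571] w0.0135 F [ 1.5 -0.5  0.1] q7 1.48
0.135 t16.7 [0.4332 0.1797 0.057 ] w0.0138 F [ 1.9 -0.4  0.8] q7 1.48
0.138 t17.0 [0.43   0.1794 0.057 ] w0.0138 F [2.1 1.1 0.3] q7 1.48
0.141 t17.2 [0.4269 0.1791 0.057 ] w0.0140 F [ 1.4 -0.8 -0.2] q7 1.47
0.144 t17.5 [0.4243 0.1789 0.057 ] w0.0140 F [2.5 0.1 0. ] q7 1.47
0.147 t17.7 [0.424  0.179  0.0576] w0.0138 F [ 7.4  0.9 -3. ] q7 1.47
0.150 t18.0 [0.4237 0.1792 0.0582] w0.0136 F [11.5  0.4 -3.8] q7 1.47
stop
side tray_hole []
side tray_floor [([0.589, 0.191, 0.022], 0.6)]
side carrier0 [([0.586, 0.165, 0.026], 0.61), ([0.598, 0.111, 0.025], 0.58)]
top tray_hole [([0.502, 0.186, 0.052], 0.68)]
top tray_floor [([0.592, 0.192, 0.023], 0.71)]
top carrier0 [([0.587, 0.163, 0.022], 0.88), ([0.594, 0.109, 0.015], 0.77), ([0.358, 0.385, -0.0], 0.62), ([0.599, 0.487, 0.002], 0.27)]
```

View pics/c8.png

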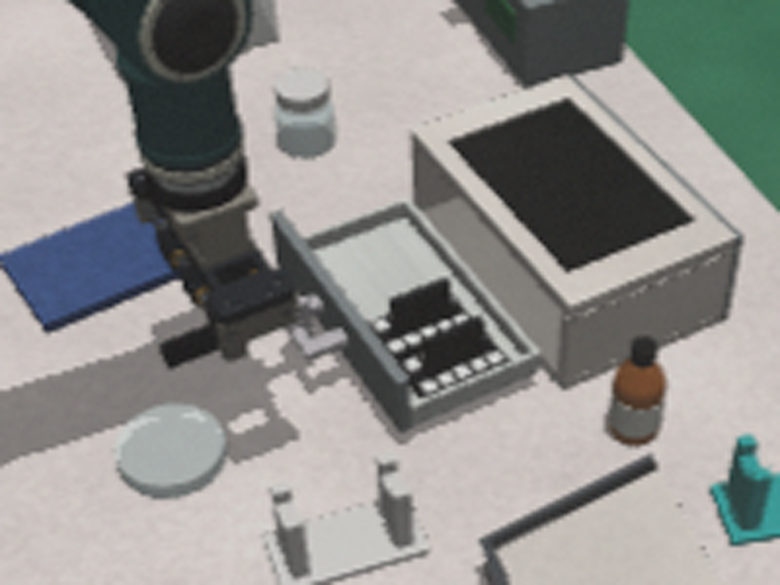

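```bash
python3 - <<'E'
from h import *
D=down(CY+np.pi/2); ax=rz(CY)@[1,0,0]
base=tip_tcp(HOLE+[0,0,-.026],CY)-ax*.138
env.movel(base,D,rate=.05); st("slack")
for z in (.015,.035): env.movel(base+[0,0,z],D,rate=.06); s=st(f"{z}")
env.movel(base+[0,0,.09],D,rate=.12); st()
D2=down(HY+np.pi/2); p=hook_tcp(SEAT,HY)
env.movel(p+[0,0,.085],D2,rate=.15); st("over rest")
o=snap("r"); crop("pics/r_side.png","pics/c9.png",150,110,290,260,4)
w=o["side"][2]; img=o["side"][0].mean(-1)
for v in range(182,198): print(v,[int(x) for x in img[v,230:246]])
for off in (.065,.070):
    t=env.sense()["ee_pos"]; tip=t+rz(HY)@[off,0,-.031]; print(off,proj("side",tip))
E
```

```text
slack t18.8 [0.4293 0.1791 0.0565] w0.0140 F [ 0.6 -0.4 -1.5] q7 1.48
0.015 t19.2 [0.4305 0.1798 0.0726] w0.0137 F [-0.   0.6 -1.2] q7 1.46
0.035 t19.6 [0.4306 0.1796 0.0924] w0.0139 F [ 0.2  0.3 -1.3] q7 1.43
 t20.3 [0.43   0.1794 0.1466] w0.0137 F [ 0.8 -0.3 -1.2] q7 1.37
over rest t21.7 [ 0.4473 -0.0114  0.1359] w0.0139 F [-0.3 -0.2 -0.5] q7 1.67
182 [28, 28, 30, 33, 46, 78, 91, 64, 66, 70, 80, 81, 74, 70, 67, 68]
183 [31, 35, 38, 47, 57, 101, 119, 61, 64, 66, 65, 67, 67, 67, 69, 68]
184 [44, 46, 46, 48, 54, 81, 99, 62, 64, 65, 66, 68, 68, 68, 67, 66]
185 [45, 44, 44, 45, 51, 61, 70, 62, 64, 64, 65, 68, 68, 69, 70, 85]
186 [41, 39, 39, 45, 49, 59, 66, 62, 65, 62, 62, 75, 81, 87, 95, 96]
187 [47, 47, 46, 46, 48, 59, 66, 62, 64, 67, 74, 90, 98, 98, 98, 98]
188 [48, 49, 48, 46, 45, 60, 69, 64, 65, 68, 80, 95, 97, 98, 117, 147]
189 [48, 48, 47, 49, 50, 65, 75, 67, 65, 67, 80, 116, 146, 150, 151, 154]
190 [77, 84, 63, 62, 79, 94, 87, 66, 66, 71, 109, 148, 152, 155, 156, 155]
191 [95, 96, 94, 93, 98, 98, 97, 88, 65, 80, 122, 152, 151, 153, 157, 157]
192 [133, 96, 96, 96, 98, 118, 146, 137, 112, 117, 148, 152, 152, 153, 155, 153]
193 [152, 132, 97, 97, 119, 149, 153, 150, 147, 148, 152, 152, 154, 157, 154, 153]
194 [155, 151, 149, 148, 148, 150, 150, 149, 151, 152, 155, 153, 153, 154, 154, 154]
195 [156, 155, 154, 153, 153, 152, 152, 153, 152, 153, 153, 153, 153, 153, 152, 154]
196 [154, 155, 154, 154, 155, 155, 153, 154, 155, 155, 153, 153, 152, 152, 154, 155]
197 [108, 126, 156, 155, 155, 155, 152, 153, 153, 154, 152, 153, 154, 153, 155, 155]
0.065 [237.1522112  191.81129099]
0.07 [238.77198187 191.35514941]
```

View pics/c9.png

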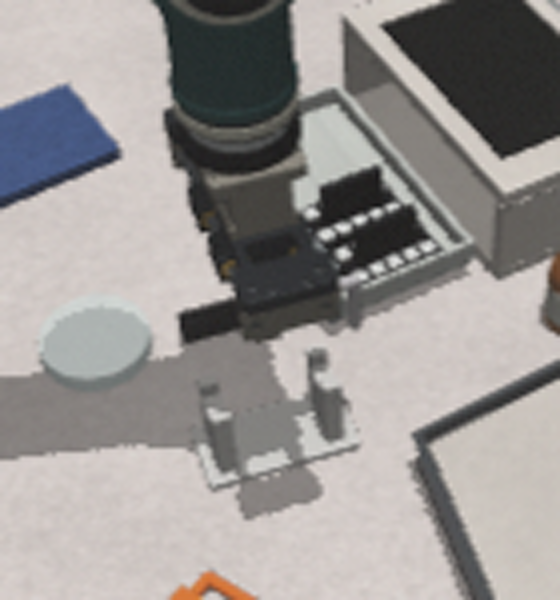

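```bash
python3 - <<'E'
from h import *
D=down(HY+np.pi/2); p=hook_tcp(SEAT,HY)
env.movel(p+[0,0,.03],D,rate=.1); st()
for z in (.015,.006,.001):
    env.movel(p+[0,0,z],D,rate=.04); s=st(f"{z}")
    if abs(s["wrist_force"][2])>6: print("CONTACT"); break
else:
    effector.release(); st("rel")
    env.movel(p+[0,0,.03],D,rate=.06)
    env.movel(p+[0,0,.15],D); st("up")
    # clear both cameras
    env.movel([.42,.10,.3],down(CY+np.pi/2),rate=.25)
    o=snap("q"); crop("pics/q_side.png","pics/c10.png",120,60,340,260,3.6)
    for n in o:
      for nm in("hook_tip","hook","tray_hole","tray_floor","carrier0"): print(n,nm,[(np.round(x["at"],3).tolist(),round(x["score"],2)) for x in tip_of(n,nm)[:5]])
E
```

```text
t22.5 [ 0.4476 -0.0123  0.0812] w0.0137 F [ 0.1 -0.2 -1.2] q7 1.77
0.015 t23.0 [ 0.4472 -0.0123  0.0658] w0.0136 F [-0.4 -0.4 -0.3] q7 1.79
0.006 t23.4 [ 0.4471 -0.0122  0.0567] w0.0134 F [ 0.3 -0.3 -1.1] q7 1.81
0.001 t23.7 [ 0.4471 -0.0122  0.0518] w0.0140 F [ 0.2  0.3 -1.8] q7 1.82
rel t24.9 [ 0.4473 -0.0121  0.052 ] w0.0918 F [ 0.1 -0.2 -0.8] q7 1.82
up t26.5 [ 0.4467 -0.0121  0.2002] w0.0921 F [-0.2  0.  -1. ] q7 1.57
side hook_tip [([0.511, -0.017, 0.025], 0.89), ([0.388, -0.153, 0.002], 0.78)]
side hook [([0.311, -0.156, 0.008], 0.81), ([0.448, -0.015, 0.06], 0.76)]
side tray_hole [([0.502, 0.186, 0.053], 0.8), ([0.588, 0.191, 0.022], 0.42), ([0.35, 0.136, -0.001], 0.31)]
side tray_floor [([0.587, 0.191, 0.022], 0.8), ([0.451, -0.017, 0.069], 0.44)]
side carrier0 [([0.588, 0.166, 0.024], 0.79), ([0.6, 0.109, 0.026], 0.76), ([0.456, -0.014, 0.061], 0.6)]
top hook_tip [([0.389, -0.15, 0.003], 0.65)]
top hook [([0.457, -0.014, 0.061], 0.56)]
top tray_hole []
top tray_floor [([0.591, 0.194, 0.021], 0.86), ([0.45, -0.01, -0.002], 0.55)]
top carrier0 [([0.594, 0.109, 0.019], 0.72), ([0.588, 0.165, 0.02], 0.52), ([0.446, -0.014, 0.068], 0.19)]
```

View pics/c10.png

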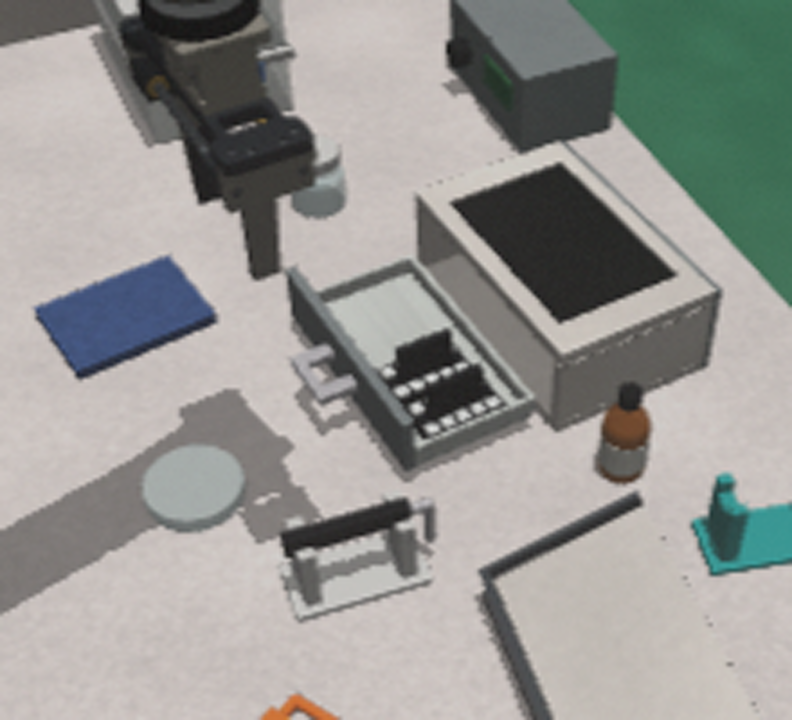

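View pics/q_top.png

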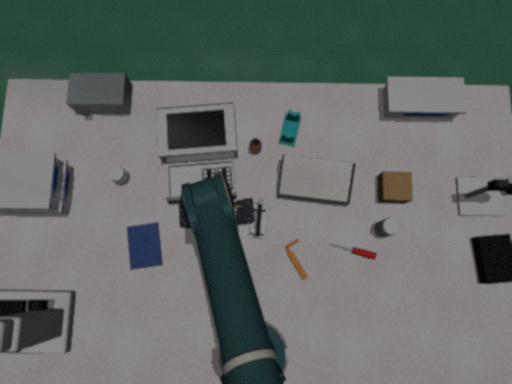

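```bash
cat >> h.py <<'E'
def fins(o,zlo=.05,zhi=.085,verbose=True):
    """cluster dark fin points inside the tray (cabinet frame)"""
    res={}
    for n in o:
        p,d,w=o[n]
        L=(w-CO)@rz(CY)
        m=(p.max(-1)<75)&(L[...,0]>-.13)&(L[...,0]<-.015)&(abs(L[...,1])<.112)&(L[...,2]>zlo)&(L[...,2]<zhi)
        k,lab,stt,_=cv2.connectedComponentsWithStats(m.astype(np.uint8))
        for i in range(1,k):
            if stt[i,4]<12: continue
            P=w[lab==i]; c=P.mean(0); u,s,v=np.linalg.svd(P[:,:2]-c[:2]); a=v[0]*np.sign(v[0,0]); t=(P[:,:2]-c[:2])@a
            mid=c[:2]+a*(t.min()+t.max())/2
            if verbose: print(n,"fin n",len(P),"mid",np.round(mid,4),"mean",np.round(c,4),"yaw %.1f"%np.degrees(np.arctan2(a[1],a[0])),"len %.3f"%np.ptp(t),"zmax %.3f"%P[:,2].max())
    return
E
python3 - <<'E'
from h import *
env.goto_joints  # noqa
env.movel([.45,-.02,.35],down(HY+np.pi/2),rate=.3)
env.movel([.40,-.22,.35],down(HY+np.pi/2),rate=.3)
o=snap("f"); fins(o,.055); 
crop("pics/f_top.png","pics/c11.png",150,90,270,210,5);crop("pics/f_side.png","pics/c12.png",190,110,290,200,6); st()
for n in o: print(n,[(np.round(x["at"],3).tolist(),round(x["score"],2)) for x in tip_of(n,"carrier0")[:5]])
E
```

```text
side fin n 42 mid [0.6003 0.1608] mean [0.6006 0.1608 0.0654] yaw 6.1 len 0.031 zmax 0.074
side fin n 63 mid [0.5995 0.1066] mean [0.6    0.1067 0.0662] yaw 5.5 len 0.043 zmax 0.073
top fin n 52 mid [0.596  0.1092] mean [0.5948 0.109  0.067 ] yaw 7.0 len 0.056 zmax 0.075
top fin n 48 mid [0.5887 0.1625] mean [0.5884 0.1625 0.067 ] yaw 4.5 len 0.053 zmax 0.075
 t29.3 [ 0.4007 -0.2179  0.3497] w0.0920 F [-0.9 -0.   0.2] q7 1.91
side [([0.599, 0.109, 0.024], 0.71), ([0.586, 0.164, 0.023], 0.48)]
top [([0.59, 0.165, 0.022], 0.59), ([0.594, 0.107, 0.018], 0.55)]
```

View pics/c11.png

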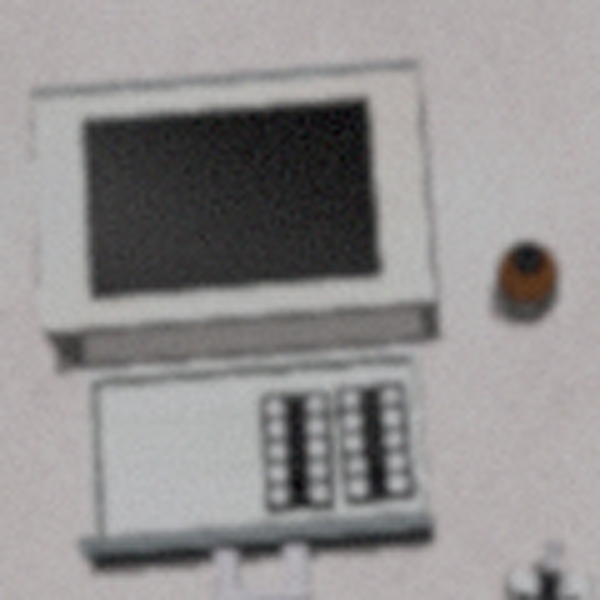

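View pics/c12.png

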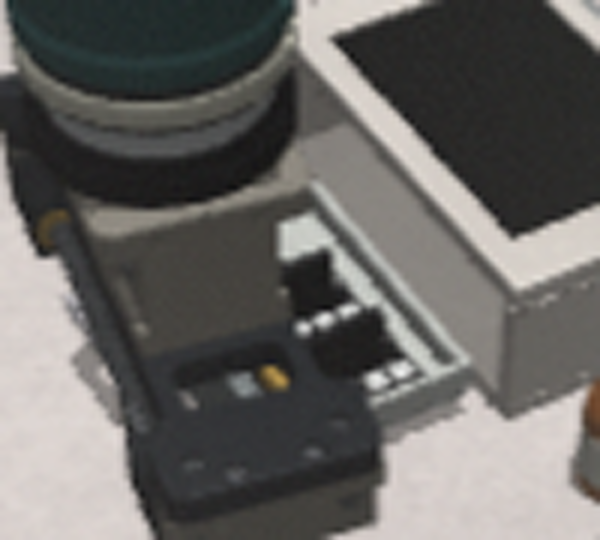

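```bash
python3 - <<'E'
from h import *
D=down(CY+np.pi/2)
effector.grasp(5); st()
q=np.array([.590,.1363,.0]); ay=rz(CY)@[0,1,0]
env.reach(q+[0,0,.16],D); st()
env.movel(q+[0,0,.08],D)
for z in (.066,.055,.043):
    env.movel(q+[0,0,z],D,rate=.05); s=st(f"{z}")
    if abs(s["wrist_force"]).max()>6: print("CONTACT"); break
else:
    for k in (.008,.016,.026):
        env.movel(q+ay*k+[0,0,.043],D,rate=.05); s=st(f"push{k}")
    env.movel(q+ay*.018+[0,0,.043],D,rate=.08)
    env.movel(q+ay*.018+[0,0,.16],D,rate=.15)
    effector.release()
    env.movel([.40,-.02,.35],D,rate=.3); env.movel([.38,-.25,.35],D,rate=.3)
    o=snap("f2"); fins(o,.055); st()
    crop("pics/f2_top.png","pics/c13.png",150,90,270,210,5)
E
```

```text
t30.8 [ 0.4  -0.22  0.35] w0.0006 F [0.4 0.  0.9] q7 1.91
 t32.4 [0.5906 0.1348 0.1611] w0.0003 F [-0.8 -0.4  1. ] q7 1.66
0.066 t33.5 [0.5898 0.1363 0.0658] w0.0006 F [-0.5 -0.7 -0.3] q7 1.72
0.055 t33.9 [0.5897 0.1362 0.0545] w0.0003 F [ 0.3 -0.1 -0.2] q7 1.73
0.043 t34.3 [0.5897 0.1362 0.0426] w0.0005 F [-0.1  0.4  0.5] q7 1.74
push0.008 t34.6 [0.5893 0.145  0.0431] w0.0005 F [-0.5 -0.7  0.3] q7 1.73
push0.016 t34.9 [0.5884 0.153  0.043 ] w0.0007 F [-0.8  0.3  0.3] q7 1.71
push0.026 t35.3 [0.5875 0.1629 0.0429] w0.0006 F [ 0.3 -1.  -0. ] q7 1.70
side fin n 12 mid [0.6091 0.1814] mean [0.6096 0.1819 0.0665] yaw 50.0 len 0.009 zmax 0.073
side fin n 83 mid [0.5964 0.106 ] mean [0.5952 0.1058 0.0655] yaw 6.7 len 0.056 zmax 0.074
top fin n 51 mid [0.5951 0.1091] mean [0.5953 0.1091 0.0677] yaw 6.4 len 0.056 zmax 0.074
top fin n 52 mid [0.5875 0.1824] mean [0.5866 0.1823 0.0667] yaw 6.0 len 0.055 zmax 0.073
 t40.1 [ 0.3805 -0.2484  0.3497] w0.0919 F [-1.2  0.7  0.1] q7 2.10
```

View pics/c13.png

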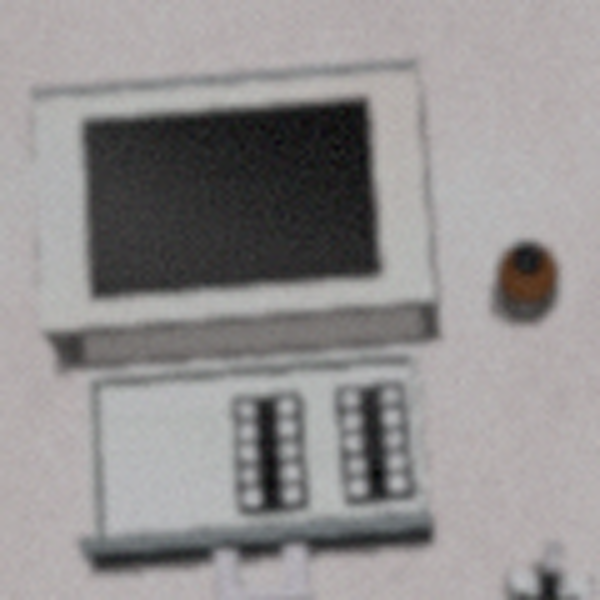

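```bash
cat >> h.py <<'E'
def ry(a): return np.array([[np.cos(a),0,np.sin(a)],[0,1,0],[-np.sin(a),0,np.cos(a)]])
RS=rz(SY)@ry(-R(20)); OS=np.stack([RS[:,0],-RS[:,2],RS[:,1]],1)
HG=.024
def pick(x,y,yaw):
    D=down(yaw+np.pi/2); p=np.array([x,y,.022+HG])
    env.reach(p+[0,0,.13],D); st("above")
    env.movel(p+[0,0,.03],D,rate=.15); s=st("pre")
    for z in (.018,.008,0):
        env.movel(p+[0,0,z],D,rate=.06); s=env.sense()
        if abs(s["wrist_force"]).max()>8: st("CONTACT"); return False
    effector.grasp(30); s=st("grasp")
    if s["gripper_width"]<.006: print("missed"); return False
    env.movel(p+[0,0,.03],D,rate=.06); env.movel(p+[0,0,.15],D,rate=.2); st("lifted"); return True
def place_pre(ys,xs=.003,h=.10):
    return ST+RS@[xs,ys,HG+h]
E
python3 - <<'E'
from h import *
for ys in(-45,45):
  for h in(.0,.1):
    q=solver.inverse_kinematics(place_pre(ys/1000,h=h),OS); print(place_pre(ys/1000,h=h),None if q is None else np.round(q,2))
if pick(.5957,.107,R(6.3)):
    snap("k"); crop("pics/k_side.png","pics/c14.png",150,60,310,210,4)
E
```

```text
[ 0.58385923 -0.25267251  0.07557868] [-0.06  0.55  0.6   2.04 -1.    0.48  2.75]
[ 0.54985087 -0.24903806  0.16954795] [-0.28  0.38  0.87  2.07 -0.78  0.62  2.57]
[ 0.59342299 -0.16318209  0.07557868] [-0.16  0.5   0.49  2.09 -0.85  0.36  2.47]
[ 0.55941463 -0.15954765  0.16954795] [-0.43  0.31  0.8   2.13 -0.61  0.52  2.27]
above t41.7 [0.5962 0.1056 0.1771] w0.0922 F [-0.1  0.8 -0.4] q7 1.79
pre t42.5 [0.5965 0.1068 0.0769] w0.0917 F [ 0.5 -0.1  0.1] q7 1.88
grasp t44.7 [0.5957 0.1071 0.046 ] w0.0096 F [-0.1  0.7 -0. ] q7 1.90
lifted t46.1 [0.5948 0.1072 0.1949] w0.0094 F [ 1.   0.3 -1.2] q7 1.78
```

View pics/c14.png

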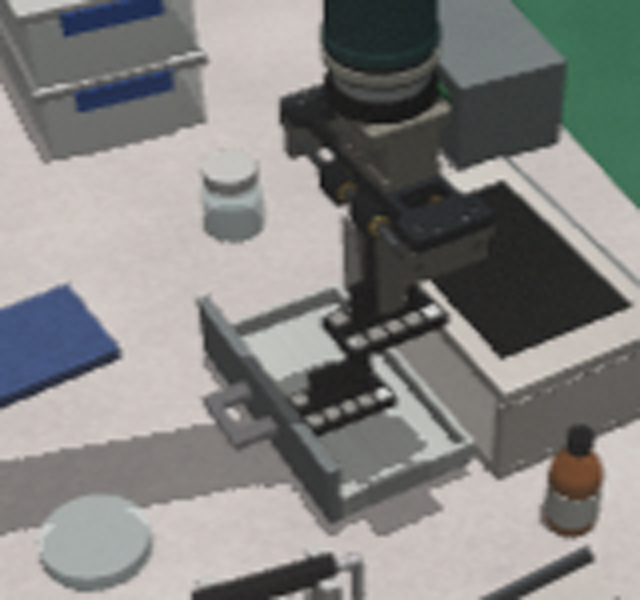

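```bash
cat >> h.py <<'E'
def place(ys,xs=.003):
    env.reach(place_pre(ys,xs,.10),OS); st("pre")
    env.movel(place_pre(ys,xs,.02),OS,rate=.12); st()
    for h in (.012,.007,.004,.002,.0005,-.001):
        env.movel(place_pre(ys,xs,h),OS,rate=.04); s=st(f"h{h}")
        if s["wrist_force"]@RS[:,2]>2.0: print("touch"); break
    effector.release(); st("rel")
    env.movel(place_pre(ys,xs,.05),OS,rate=.08)
    env.movel(place_pre(ys,xs,.12),OS,rate=.2)
E
python3 - <<'E'
from h import *
place(-.045)
env.movel([.42,.0,.35],down(CY+np.pi/2),rate=.35);env.reach([.33,.30,.35],down(CY+np.pi/2))
o=snap("m"); st(); fins(o,.055)
crop("pics/m_side.png","pics/c15.png",180,110,350,300,3.1)
crop("pics/m_top.png","pics/c16.png",150,90,370,230,3.6)
E
```

```text
pre t47.5 [ 0.5507 -0.2477  0.1695] w0.0099 F [ 0.6 -0.1 -0.3] q7 2.50
 t48.4 [ 0.5773 -0.2521  0.0948] w0.0098 F [ 0.1  0.5 -0.5] q7 2.67
h0.012 t48.7 [ 0.5798 -0.2522  0.0869] w0.0098 F [ 0.5 -0.1 -0.3] q7 2.68
h0.007 t49.0 [ 0.5814 -0.2523  0.0819] w0.0099 F [ 0.8 -0.6 -0.8] q7 2.69
h0.004 t49.2 [ 0.5824 -0.2525  0.0791] w0.0102 F [-0.4  0.2 -1. ] q7 2.70
h0.002 t49.5 [ 0.5831 -0.2526  0.0773] w0.0094 F [-0.3 -0.2 -0.8] q7 2.70
h0.0005 t49.7 [ 0.5837 -0.2527  0.0761] w0.0097 F [-0.3  0.2 -0.8] q7 2.71
h-0.001 t50.0 [ 0.5839 -0.2527  0.0759] w0.0099 F [-9.1  2.5 14.4] q7 2.71
touch
rel t51.2 [ 0.5842 -0.2527  0.0747] w0.0917 F [-0.6 -0.2  0.3] q7 2.71
 t55.0 [0.331  0.2988 0.3501] w0.0918 F [ 0.1 -0.5  0. ] q7 0.85
side fin n 82 mid [0.5871 0.1797] mean [0.5854 0.1795 0.066 ] yaw 5.0 len 0.056 zmax 0.074
top fin n 53 mid [0.5879 0.1825] mean [0.5862 0.1823 0.0662] yaw 6.5 len 0.057 zmax 0.073
```

View pics/c15.png

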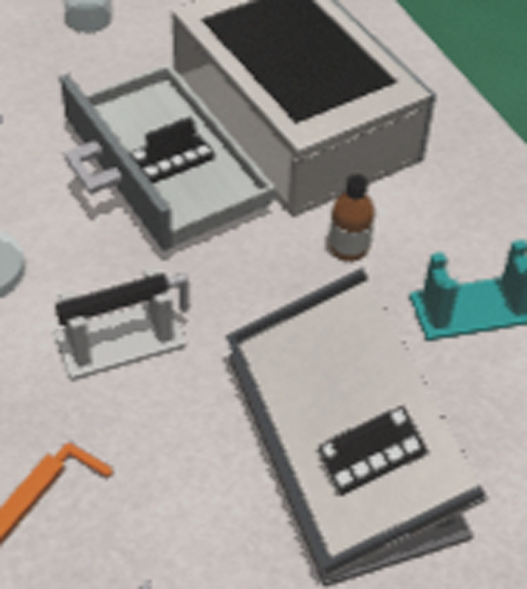

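View pics/c16.png

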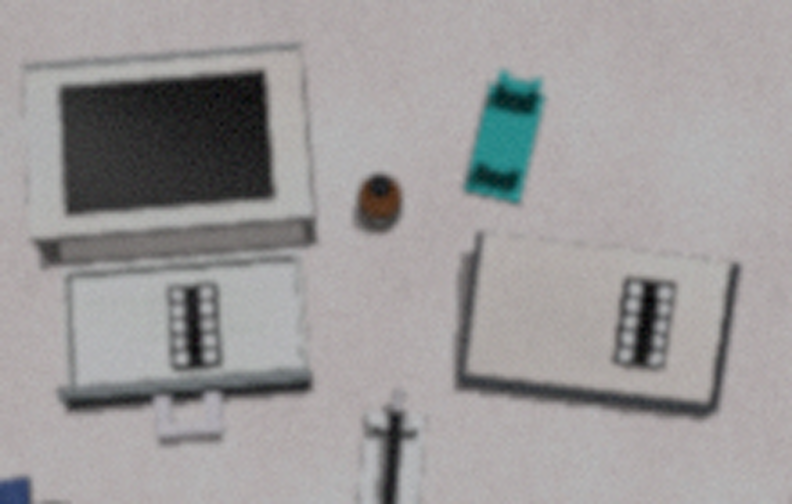

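```bash
python3 - <<'E'
from h import *
if pick(.5875,.1815,R(5.8)):
    place(.035)
    env.movel([.42,.0,.35],down(CY+np.pi/2),rate=.35);env.reach([.33,.30,.35],down(CY+np.pi/2))
    o=snap("s"); st(); fins(o,.055)
    crop("pics/s_side.png","pics/c17.png",180,110,350,300,3.1)
    crop("pics/s_top.png","pics/c18.png",150,90,370,230,3.6)
    for n in o: print(n,[(np.round(x["at"],3).tolist(),round(x["score"],2)) for x in tip_of(n,"tray_hole")[:3]])
E
```

```text
above t56.2 [0.5872 0.1828 0.1766] w0.0917 F [-0.3 -0.6 -0.6] q7 1.57
pre t57.1 [0.5882 0.1818 0.0769] w0.0915 F [ 0.2  0.5 -0.1] q7 1.63
grasp t59.2 [0.5875 0.1816 0.046 ] w0.0098 F [-0.9  0.9 -0.3] q7 1.65
lifted t60.6 [0.5866 0.1815 0.1948] w0.0100 F [ 0.3  0.5 -1.3] q7 1.56
pre t62.0 [ 0.5591 -0.1681  0.1694] w0.0095 F [ 0.7  1.1 -0.7] q7 2.26
 t62.8 [ 0.5858 -0.1724  0.0948] w0.0099 F [-0.1  0.6 -0.3] q7 2.45
h0.012 t63.1 [ 0.5883 -0.1726  0.0869] w0.0095 F [-0.2  0.  -0.6] q7 2.47
h0.007 t63.4 [ 0.5898 -0.1728  0.0819] w0.0098 F [-0.6 -0.6  0.1] q7 2.48
h0.004 t63.6 [ 0.5909 -0.173   0.0791] w0.0103 F [-0.5  0.7 -0. ] q7 2.49
h0.002 t63.9 [ 0.5917 -0.173   0.0773] w0.0098 F [ 0.2 -0.5 -0.3] q7 2.49
h0.0005 t64.1 [ 0.5923 -0.1732  0.0761] w0.0094 F [ 0.1 -0.3 -0.6] q7 2.50
h-0.001 t64.4 [ 0.5924 -0.1731  0.0759] w0.0100 F [-8.8  1.8 14.6] q7 2.50
touch
rel t65.7 [ 0.5927 -0.1731  0.0747] w0.0914 F [ 0.1 -0.8 -0.7] q7 2.50
 t69.3 [0.331  0.2988 0.3501] w0.0922 F [-0.3  0.3  0.4] q7 0.84
side [([0.501, 0.186, 0.054], 0.76), ([0.346, 0.137, -0.001], 0.63)]
top [([0.504, 0.184, 0.052], 0.8), ([0.599, 0.489, 0.004], 0.73), ([0.352, 0.13, 0.002], 0.31)]
```

View pics/c17.png

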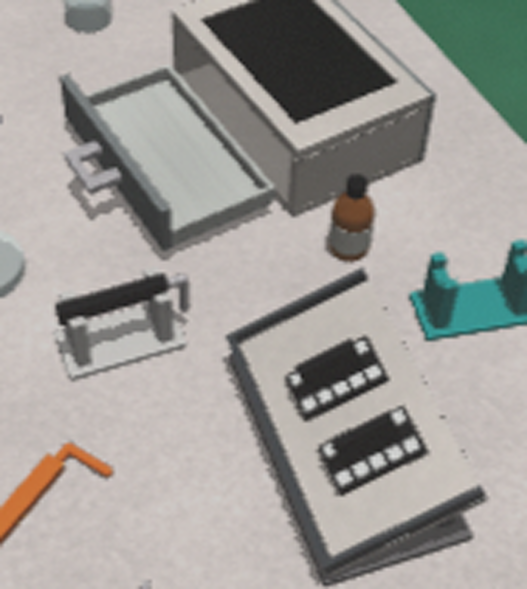

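View pics/c18.png

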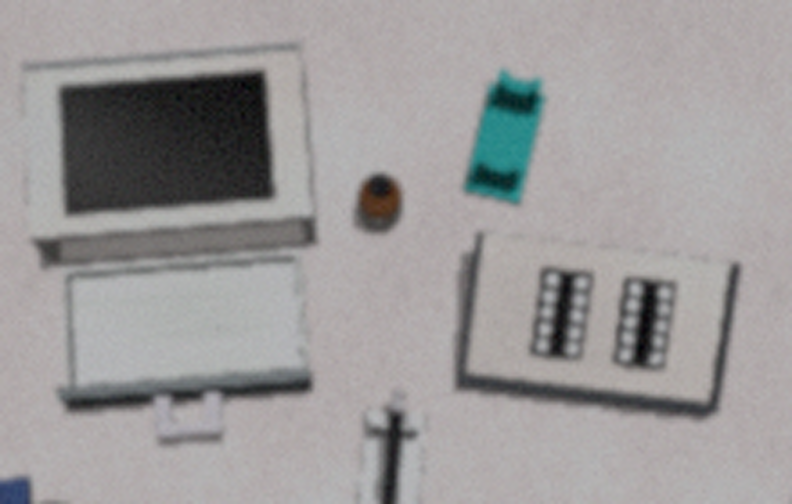

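```bash
python3 - <<'E'
from h import *
D=down(CY+np.pi/2); P=lambda x,z: CO+rz(CY)@[x,0,z]
ax=rz(CY)@[1,0,0]
effector.grasp(10)
env.reach(P(-.182,.2),D); st()
env.movel(P(-.182,.09),D)
env.movel(P(-.182,.059),D,rate=.05); s=st("low")
if abs(s["wrist_force"]).max()<5:
  for x in [-.165,-.15,-.12,-.09,-.06,-.04,-.03]+list(np.arange(-.027,-.008,.002)):
    env.movel(P(x,.059),D,rate=.06); s=st(f"{x:.3f}")
    if s["wrist_force"]@ax<-9: print("stop"); break
  o=snap("u"); crop("pics/u_side.png","pics/c19.png",180,80,340,220,4)
E
```

```text
t71.7 [0.4881 0.185  0.2005] w0.0005 F [ 0.2 -0.9 -0.4] q7 1.41
low t73.4 [0.4884 0.1836 0.059 ] w0.0006 F [ 0.   0.5 -0.4] q7 1.55
-0.165 t73.8 [0.5057 0.1852 0.059 ] w0.0009 F [-0.5 -0.3  1.3] q7 1.56
-0.150 t74.2 [0.5211 0.1866 0.059 ] w0.0003 F [0.7 0.4 0.6] q7 1.57
-0.120 t74.8 [0.5511 0.1893 0.0592] w0.0005 F [ 1.  -1.  -0.2] q7 1.58
-0.090 t75.5 [0.5808 0.1921 0.0591] w0.0003 F [0.2 0.1 0.2] q7 1.59
-0.060 t76.2 [0.6106 0.1949 0.0591] w0.0006 F [-0.1 -0.8 -0. ] q7 1.60
-0.040 t76.6 [0.6307 0.1968 0.0591] w0.0002 F [ 0.2  0.8 -0.8] q7 1.60
-0.030 t77.0 [0.6405 0.1978 0.0591] w0.0002 F [-0.7  0.1 -0.1] q7 1.60
-0.027 t77.2 [0.6428 0.198  0.059 ] w0.0005 F [ 0.1  0.6 -0.6] q7 1.60
-0.025 t77.5 [0.6445 0.1982 0.059 ] w0.0003 F [-2.3  0.2  0.6] q7 1.60
-0.023 t77.7 [0.6454 0.1983 0.0589] w0.0004 F [-5.7 -0.3  3.2] q7 1.60
-0.021 t78.0 [0.6454 0.1983 0.0588] w0.0004 F [-10.7  -0.3   6.7] q7 1.60
stop
```

View pics/c19.png

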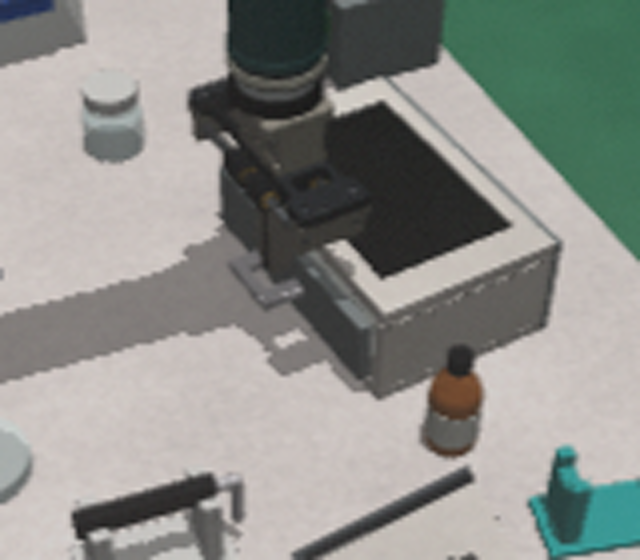

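```bash
python3 - <<'E'
from h import *
D=down(CY+np.pi/2); P=lambda x,z: CO+rz(CY)@[x,0,z]
env.movel(P(-.06,.059),D,rate=.08); env.movel(P(-.10,.25),D,rate=.25)
env.reach([.33,.30,.35],D); st()
o=snap("z")
crop("pics/z_side.png","pics/c20.png",140,80,350,300,2.6)
crop("pics/z_top.png","pics/c21.png",150,90,370,250,3.5)
for n in o: 
  for nm in("tray_hole","hook","hook_tip"): print(n,nm,[(np.round(x["at"],3).tolist(),round(x["score"],2)) for x in tip_of(n,nm)[:3]])
E
```

```text
t80.7 [0.3307 0.2996 0.3494] w0.0005 F [-0.4  0.2  0.1] q7 0.84
side tray_hole [([0.638, 0.195, 0.052], 0.72), ([0.359, 0.386, -0.001], 0.53), ([0.638, -0.213, -0.002], 0.28)]
side hook [([0.45, -0.012, 0.06], 0.7), ([0.311, -0.156, 0.006], 0.63)]
side hook_tip [([0.392, -0.152, 0.006], 0.9), ([0.512, -0.019, 0.023], 0.56), ([0.595, -0.21, 0.057], 0.29)]
top tray_hole [([0.64, 0.202, 0.052], 0.78), ([0.449, -0.013, 0.07], 0.57)]
top hook [([0.454, -0.015, 0.062], 0.66), ([0.308, -0.158, 0.004], 0.54)]
top hook_tip [([0.39, -0.15, 0.002], 0.49), ([0.672, 0.2, -0.002], 0.35)]
```

View pics/c20.png

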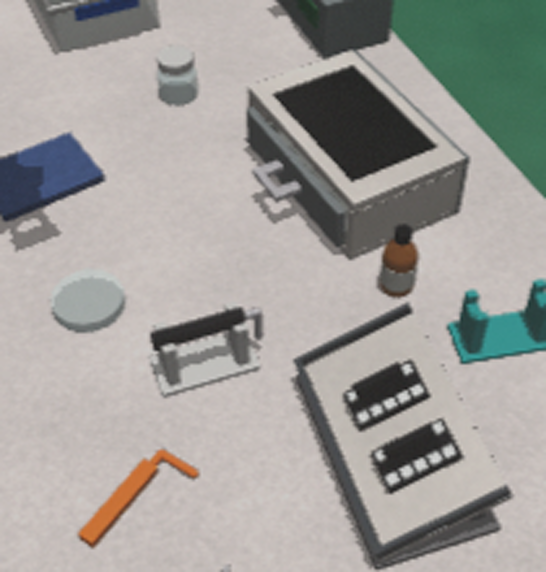

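View pics/c21.png

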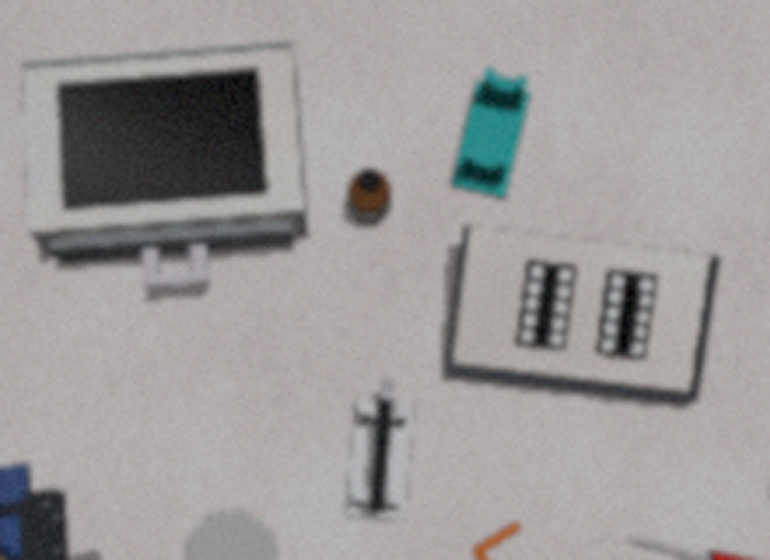

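```bash
python3 - <<'E'
from h import *
for tag in("a","q","z"):
  for n in("side","top"):
    w=cloud(n,np.load(f"pics/{tag}_{n}.npy")); L=(w-CO)@rz(CY)
    for nm,sg in (("front",(L[...,2]>.058)&(L[...,2]<.070)),("top",(abs(L[...,2]-.078)<.004)),("tabfront",(L[...,2]>.045)&(L[...,2]<.058)&(abs(L[...,1])<.03))):
      m=sg&(abs(L[...,1])<.11)&(L[...,0]<.02)&(L[...,0]>-.22)
      if tag=="q" : m&=L[...,0]<-.10
      x=L[m][:,0]; print(tag,n,nm,len(x),np.round(np.percentile(x,[3,10,50,90]),4) if len(x) else "")
E
```

```text
a side front 94 [-0.0213 -0.0205 -0.0193 -0.0181]
a side top 167 [-0.0209 -0.0198 -0.0156 -0.0094]
a side tabfront 120 [-0.0584 -0.0573 -0.0425 -0.0203]
a top front 67 [-0.0216 -0.021  -0.0198 -0.0182]
a top top 146 [-0.0208 -0.0201 -0.0149 -0.01  ]
a top tabfront 126 [-0.0589 -0.0573 -0.0432 -0.0211]
q side front 92 [-0.1551 -0.1546 -0.1536 -0.1061]
q side top 183 [-0.1546 -0.1541 -0.1493 -0.1439]
q side tabfront 128 [-0.193  -0.1916 -0.1754 -0.1539]
q top front 9 [-0.1558 -0.1554 -0.155  -0.1542]
q top top 33 [-0.1545 -0.1541 -0.1489 -0.1447]
q top tabfront 0 
z side front 91 [-0.0154 -0.0153 -0.0136 -0.0125]
z side top 173 [-0.015  -0.0141 -0.0095 -0.0039]
z side tabfront 122 [-0.0531 -0.0523 -0.0368 -0.0141]
z top front 58 [-0.0163 -0.0155 -0.0141 -0.012 ]
z top top 149 [-0.0149 -0.0142 -0.0093 -0.004 ]
z top tabfront 131 [-0.0539 -0.0524 -0.0379 -0.0145]
```

```bash
python3 - <<'E'
from h import *
workorder.finish_job(); st("done")
E
```

```text
the job is handed in; nothing more can be done
the job is handed in; nothing more can be done
```

The job is done and handed in at about 81 s of the 210 s allowed; no verdict was reported.

- **Hook and tray:** I used the black-handled hook in the white rest to pull the tray to its stop. The force there rose to about 11 N. I then laid the hook back in both forks at the pose it was taken from.
- **Carriers:** The tray held two. Their fins stood too close together for the open fingers. I first slid one about 2 cm sideways in the tray, then set both on the stand, fins up the slope and 80 mm apart.
- **Shutting the tray:** I pushed the empty tray shut until it stopped hard at about 11 N.

**Last checks:**
- The depth images put the tray's front panel 140 mm from where it stood at the open stop, so it is fully shut.
- The networks' estimate of the hole's travel was about 137 mm, 3 mm short. That is within their 4 mm accuracy.
- In the final pictures the hook lies in its rest and both carriers lie flat and aligned on the stand.
- In the parts I enlarged, the other things are where they started. I did not check the screwdriver, the can or the cardboard box closely at the end.
- I saw no carrier knocked aside, and no check failed.

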